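# Index the magnifier to the next dish

### The job

Bring the magnifier over the petri dish with the red sticker: hook a fingertip under the red pull ring, lift the spring pin out of its hole, swing the arm by the ring to the next hole on that side, and let the pin drop fully home there. Only hook and push the ring gently, do not pinch it, and leave the three dishes and the yellow tape roll as they stand; finish with the hand clear.

Things in the scene. Friction and masses are not known exactly. Their poses are not given: they have to be found in the camera images.
- pivot (a point): Pivot axis of the arm, 60 mm above the worktop, on a fixed stand with a grey foot 160 mm across. Axes of the stand: z up, x towards the middle hole. The white arm turns at 64 to 96 mm height: one leg, 113 mm long, carries the pin; the other, at +90 degrees (anticlockwise from above), the magnifier. Robot and stand may touch; the stand cannot move.
- middle_hole (a point): Mouth of the middle hole in the aluminium index sector (flat top at 60 mm, 15 mm thick), 100 mm from the pivot axis along the stand's x. The two other holes lie on the same circle, 40 degrees (0.698 rad) to either side. Holes are 11 mm wide.
- lens_arm (a joint): Angle of the arm about the vertical pivot, rad, positive anticlockwise seen from above. 0: pin in the middle hole (the start); +0.698 and -0.698: the outer holes; stops at +/-0.80. Locked, with about 0.02 rad of play either way, while the pin is in a hole; else it turns with light friction and stays where it is left.
- index_pin (a joint): Lift of the spring pin, m: 0 fully home in a hole; from 0.011 its tip is clear of the holes; 0.022 upper stop. It slides straight up in the arm. Spring and weight pull it down with 4 N at 0 and 6 N at 0.022.
- pin_axis (a point): Point on the axis of the steel pin (8 mm thick, round tip), 100 mm from the pivot, level with the sector's top when home; axes as for pull_ring. Let down between holes, the pin rests on the sector at a lift of 0.011 and snaps into a hole when the arm is pushed slowly over it.
- pull_ring (a point): Centre of the red pull ring (oblong, round corners) on the pin, 117 mm from the pivot axis, 123 mm above the worktop with the pin home; it rises with the pin and turns with the arm. x: outward from the pivot, y: sideways, z: up. Opening 59 mm wide (along y) and 40 mm the other way, 7 mm round bar. Its axis, the way in for a fingertip, runs outward and 45 degrees down, from the pivot's side.
- ring_upper_bar (a point): Middle of the ring's upper bar, 17 mm outward and 17 mm above the ring's centre. Below and beyond the ring is free space down to the worktop. A finger slanting 30 to 45 degrees from vertical, pointing outward through the ring under this bar, lifts the pin when it moves straight up; pushed sideways against an end of the ring it swings the arm.
- lens (a point): Centre of the round magnifier (98 mm across its black rim, 10 mm thick) on the other leg of the arm, 145 mm from the pivot, 71 mm above the worktop, at +90 degrees from the pin leg.
- dish_red_top (a point): Middle of the lid of the petri dish with the red round sticker (91 mm across, 15 mm high, loose, about 60 g), under the magnifier's place at one of the outer holes (either side).
- dish_blue_top (a point): Middle of the lid of the same kind of dish with the blue sticker, at the other outer place. Not to be moved.
- dish_plain_top (a point): Middle of the lid of the dish without sticker, under the magnifier's middle place. Not to be moved.
- tape_mid (a point): Centre (half-way up) of a roll of yellow tape, 63 mm across, 25 mm high, lying on the robot's right of the stand. Not to be moved.
Things that resemble listed ones, but are neither listed nor needed, are in the scene too. What is shaped like the part that bears dish_red_top but brown or orange is not meant.

How it is judged:
By the outcome, as a careful person would: the job done as asked, in the order asked, and still so for the second after the job is handed in, with the robot touching nothing.
It also fails if it takes over 51 s, if anything falls off the work surface, if the arm or the gripper's body presses on something with over 40 N, if the wrist force passes 120 N, or if a joint passes its speed limit or range.

### The arm

A 7-joint arm with a two-finger parallel gripper is mounted at the origin on a cart in front of the work surface, level with it; the furniture and walls round the work are solid. World frame = base frame: x ahead of the robot, y to its left, z up, the work surface at z = 0. Lengths are in m, angles in rad, forces in N, time in s.
With the tool pointing down it reaches from about 0.35 to 0.9 m from the base axis. Payload 19.9 kg.
Tool frame: the origin (TCP) lies midway between the tips of the shut fingers; the grasp point (between the pads) lies pinch_z behind it (pinch_z is the distance from the TCP to the grasp point, in m); z points along the fingers, y is the line along which they close (so a half turn about z gives the same grasp; the last joint's range is limited). The gripper opens to 85 mm and grips with 20 to 120 N. Pads are 22 mm wide; open, the fingers measure 114 mm over their backs; the gripper's body (76 mm by 85 mm) begins 54 mm behind the grasp point. The pads swing forward as they close: fully open they stand 13 mm farther back than shut.
Start: joints at [-1.329, 0.417, -0.01, 1.614, 0.005, 1.111, -0.053], TCP at [0.175, 0.6, 0.231] pointing down, gripper open.
Joint ranges: [-2.81, 2.81], [-0.39, 2.02], [-1.27, 1.25], [0.06, 2.57], [-1.19, 4.33], [0.19, 2], [-2.82, 2.82]. Speed limits (rad/s): [1.89, 1.89, 2.39, 2.39, 3.01, 3.01, 3.01].

### API

Orientations are given as a unit quaternion [w, x, y, z].
In Python, from workcell import state, read_camera, get_calibration, hand_in, pinch_z gives the robot as it stands.
- The arm moves only by the tool play_rows, never from a script. Its argument "plan" is one flat list of numbers, 7 for each row, row after row: the shift along the tool's x, y, z in m, then the turn, a rotation vector about the tool's x, y, z in units of 6 degrees (1.0 is 6 degrees), then the gripper command: -1 is fully open, 1 is shut, values between are in proportion. A call has 1 to 8 rows; each row shifts and turns the commanded pose from where the row before left it, along the tool's axes as they then stand; what a row does not reach is not made up. A row lasts 1/12 s, in which the tool goes at most 41.7 mm and 7.16 degrees, less where a joint would pass 70% of its speed; a pose out of reach is approached as far as the arm can. A call with a gripper value outside its range is refused whole. The fingers move at their own pace and stop on an object; "grip_force" is the grip in N (left out, the last holds). Time passes only in rows, so rows that do not move let the fingers close. It gives the time, the measured TCP pose, the force, the opening and the grip force at its end, in the units of the state.
- state(): the state, without advancing time (a new reading comes with each control period).
- read_camera(name): name is "scene" or "top" or "wrist"; returns (picture, depth): 384x512x3 uint8, red, green, blue; 384x512 float32, m along the optical axis (not along the pixel's ray), 0 where there is no reading.
- get_calibration(name): a dict with "intrinsics" (3x3 intrinsics, pixels), "extrinsics" (4x4, takes a point from world to camera coordinates). Camera axes: x right, y down, z forward; pixel columns grow to the right and rows downward; lengths in m; the calibration is good to about 2 mm. A picture is of the moment at which its call begins: read the wrist's pose just before it. get_calibration takes no time and is no camera call; for the wrist camera it gives the pose at the moment of the call.
- hand_in(): hands the job in; it is judged then, once.
The state is a dict: "t": time; "joints": joint angles; "dq": joint speeds; "joint_efforts": joint torques, N m; "tool_pos": TCP position; "eef_rot": TCP orientation; "force": force on the tool from outside, world axes, zero at the start; "moment": the same for the moment, N m; "finger_gap": opening from 0.0 (shut) to 1.0 (fully open); "grip_force": force on a finger pad.
Only numpy, scipy, OpenCV 4.12 (cv2) and the standard library are available. Lean on these libraries where they do the work, as an engineer would, in place of code of your own. Each camera call takes 0.05 s, during which the arm holds its last target. There are 200 camera calls.

## Working session

There is one attempt and no reset: what is moved stays moved. The work goes in short steps, Python scripts to look and compute and a tool call to move; the robot and the scene stay as the last step left them, time stands still between calls to the robot, and variables do not carry over. Pictures are saved under pics/ and viewed, at most 10 in all, crops included, and the job is handed in when it is done.

Besides the shell and the picture viewer there is one more tool, called after "Emit:" by a JSON object that holds its "api" and its "payload". play_rows: Moves the arm, as the interface text tells. Its arguments: {"type":"object","properties":{"plan":{"type":"array"},"grip_force":{"type":"number"}},"required":["plan"]}

```bash
mkdir -p pics; ls; python3 - <<'E'
from workcell import *
import workcell,cv2,numpy as np
s=state();print({k:np.round(v,3).tolist() for k,v in s.items()}, pinch_z if not callable(pinch_z) else pinch_z())
for n in("scene","top"):
    p,d=read_camera(n);cv2.imwrite(f"pics/{n}0.png",p[:,:,::-1]);np.save(f"pics/{n}0.npy",d)
    c=get_calibration(n);print(n,np.round(c["intrinsics"],1).tolist(),np.round(c["extrinsics"],3).tolist())
E
```

```text
pics
{'t': 0.0, 'joints': [-1.328, 0.418, -0.01, 1.614, 0.005, 1.111, -0.053], 'dq': [-0.0, 0.0, -0.0, -0.0, -0.002, -0.0, 0.001], 'joint_efforts': [-0.0, -86.444, 0.678, -43.492, 0.019, 0.007, -0.0], 'tool_pos': [0.175, 0.6, 0.231], 'eef_rot': [-0.0, 0.141, 0.99, -0.001], 'force': [0.303, -0.553, -0.219], 'moment': [-0.051, 0.021, -0.015], 'grip_force': 0.0, 'finger_gap': 0.998} 0.0187
scene [[359.3, 0.0, 255.7], [0.0, 359.3, 199.4], [0.0, 0.0, 1.0]] [[0.897, -0.442, 0.015, -0.431], [-0.245, -0.526, -0.815, 0.244], [0.368, 0.727, -0.58, 0.912], [0.0, 0.0, 0.0, 1.0]]
top [[377.4, 0.0, 255.9], [0.0, 377.4, 190.8], [0.0, 0.0, 1.0]] [[-0.002, -1.0, 0.008, 0.054], [-0.998, 0.001, -0.061, 0.536], [0.061, -0.008, -0.998, 1.091], [0.0, 0.0, 0.0, 1.0]]
```

View pics/scene0.png

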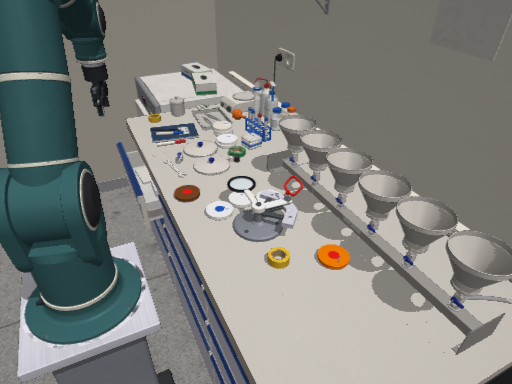

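View pics/top0.png

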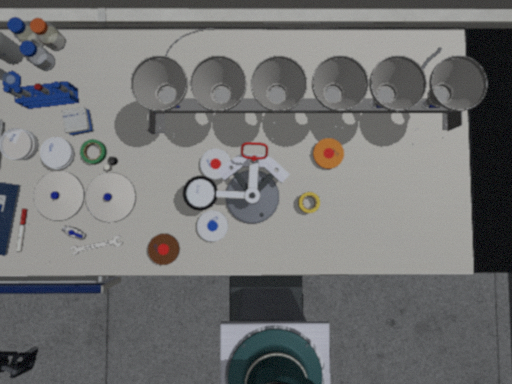

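Top view: pivot at about (252,195), red ring at (254,150), lens at (200,193). There are three red-sticker candidates: a white dish at (215,163), an orange one at (328,153) and a brown one at (163,249). Only the white one fits, since it stands on the lens circle and is not brown or orange. It lies clockwise of the lens, so the target should be −0.698. Next I'll measure and check it in an enlarged crop.

```bash
cat > h.py <<'E'
import numpy as np,cv2
from workcell import *
from scipy.spatial.transform import Rotation as R
def cast(n,uv,z,c=None):
    c=c or get_calibration(n);K,E=c["intrinsics"],c["extrinsics"]
    d=E[:3,:3].T@np.linalg.inv(K)@np.array([*uv,1.]);o=-E[:3,:3].T@E[:3,3]
    return o+d*(z-o[2])/d[2]
def proj(n,p):
    c=get_calibration(n);q=c["extrinsics"][:3,:3]@p+c["extrinsics"][:3,3];q=c["intrinsics"]@q;return q[:2]/q[2]
def redmask(p):
    h=cv2.cvtColor(p,cv2.COLOR_RGB2HSV);return ((h[...,0]<5)|(h[...,0]>172))&(h[...,1]>150)&(h[...,2]>60)
def pose():
    s=state();w,x,y,z=s["eef_rot"];return np.array(s["tool_pos"]),R.from_quat([x,y,z,w]),s
E
python3 - <<'E'
from h import *
for n in("scene","top"):
    p=cv2.imread(f"pics/{n}0.png")[:,:,::-1].copy()
    m=redmask(p).astype(np.uint8);k,l,st,ce=cv2.connectedComponentsWithStats(m)
    for i in range(1,k):
        if st[i,4]>8: print(n,st[i].tolist(),ce[i].round(1),np.round(cast(n,ce[i],.015)[:2],3),'ring c',np.round(cast(n,ce[i],.123),3), 'bbox c',np.round(cast(n,(st[i,0]+st[i,2]/2-.5,st[i,1]+st[i,3]/2-.5),.123),3))
p=cv2.imread("pics/top0.png");crop=cv2.resize(p[125:255,170:310],None,fx=5,fy=5,interpolation=cv2.INTER_CUBIC)[:600]
cv2.imwrite("pics/topcrop.png",crop)
# lens black rim
g=cv2.cvtColor(p,cv2.COLOR_BGR2GRAY);sub=(g[170:215,175:222]<45).astype(np.uint8)
ys,xs=np.nonzero(sub);(c,r)=cv2.minEnclosingCircle(np.c_[xs,ys].astype(np.float32))
print('lens px',c[0]+175,c[1]+170,r,cast("top",(c[0]+175,c[1]+170),.076))
E
```

```text
scene [265, 83, 4, 5, 14] [266.4  85. ] [1.173 1.253] ring c [1.013 0.955 0.123] bbox c [1.013 0.955 0.123]
scene [176, 140, 9, 3, 22] [179.7 140.9] [0.459 0.72 ] ring c [0.407 0.503 0.123] bbox c [0.408 0.501 0.123]
scene [284, 176, 19, 20, 107] [292.6 185.8] [0.727 0.195] ring c [0.634 0.057 0.123] bbox c [0.637 0.058 0.123]
scene [183, 189, 9, 5, 35] [186.6 191.2] [0.367 0.324] ring c [0.329 0.166 0.123] bbox c [0.33  0.167 0.123]
scene [329, 251, 10, 8, 57] [333.5 254.5] [ 0.648 -0.161] ring c [ 0.568 -0.246  0.123] bbox c [ 0.568 -0.246  0.123]
top [35, 84, 7, 6, 25] [37.8 86.7] [0.847 0.701] ring c [0.81  0.639 0.123] bbox c [0.81  0.638 0.123]
top [242, 143, 18, 4, 21] [249.4 143.4] [0.677 0.072] ring c [0.656 0.071 0.123] bbox c [0.653 0.069 0.123]
top [324, 149, 10, 9, 69] [328.5 152.8] [ 0.649 -0.161] ring c [ 0.631 -0.139  0.123] bbox c [ 0.63  -0.14   0.123]
top [246, 157, 14, 4, 27] [252.9 158. ] [0.633 0.062] ring c [0.617 0.062 0.123] bbox c [0.616 0.063 0.123]
top [211, 159, 9, 9, 61] [215.  163.4] [0.617 0.174] ring c [0.603 0.163 0.123] bbox c [0.604 0.163 0.123]
top [21, 210, 5, 14, 45] [ 23.3 216.4] [0.462 0.73 ] ring c [0.463 0.665 0.123] bbox c [0.463 0.666 0.123]
top [158, 244, 11, 11, 102] [162.9 249. ] [0.367 0.324] ring c [0.377 0.298 0.123] bbox c [0.377 0.298 0.123]
lens px 199.89024353027344 192.71951293945312 16.88833999633789 [0.52720388 0.20914651 0.076     ]
```

View pics/topcrop.png

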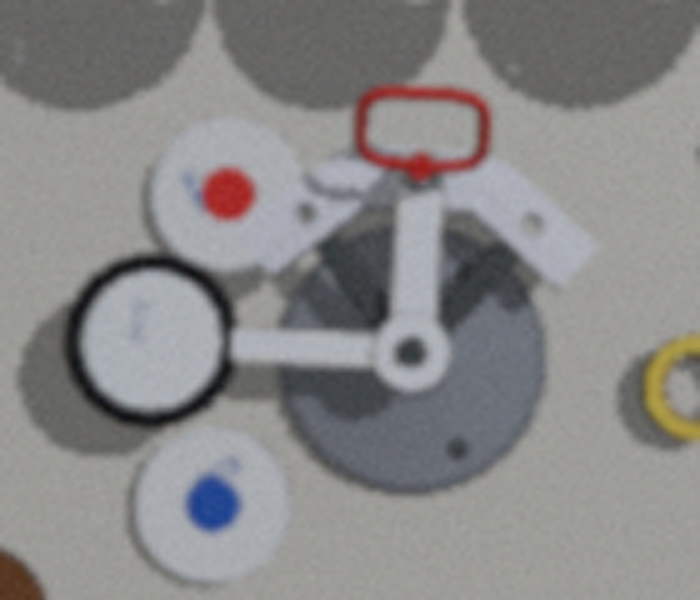

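Crop: the white dish with the red sticker is at crop (228,193), the ring spans x 357–490 and y 88–170, the pivot is at (410,352), and the outer holes are at (307,212) and (533,223). The white red-sticker dish is confirmed, so the arm must turn clockwise to −0.698.

```bash
python3 - <<'E'
from h import *
f=lambda u,v,z:cast("top",(170+(u+.5)/5-.5,125+(v+.5)/5-.5),z)
piv=f(410,352,.097);up=f(424,92,.143);lo=f(420,165,.110);eL=f(360,128,.123);eR=f(487,128,.123)
hL=f(307,212,.06);hR=f(533,223,.06)
for n,v in dict(piv=piv,up=up,lo=lo,eL=eL,eR=eR,hL=hL,hR=hR).items(): print(n,v.round(4),'r',np.hypot(*(v-piv)[:2]).round(4),'ang',np.degrees(np.arctan2(*(v-piv)[1::-1])).round(1))
lens=np.array([.5272,.2091]);a=lens-piv[:2];print('lens r',np.hypot(*a),np.degrees(np.arctan2(a[1],a[0])))
p=cv2.imread("pics/scene0.png")
cv2.imwrite("pics/scenecrop.png",cv2.resize(p[160:250,215:325],None,fx=6,fy=6,interpolation=cv2.INTER_CUBIC))
th=np.radians(-1);
for q in (piv,up,lo): print(proj("scene",q).round(1), ((proj("scene",q)-[215,160])*6).round())
E
```

```text
piv [0.5197 0.0659 0.097 ] r 0.0 ang 0.0
up [0.6536 0.0583 0.143 ] r 0.1341 ang -3.2
lo [0.62   0.0604 0.11  ] r 0.1005 ang -3.1
eL [0.638  0.0924 0.123 ] r 0.1212 ang 12.6
eR [0.638  0.0246 0.123 ] r 0.1253 ang -19.2
hL [0.6008 0.1241 0.06  ] r 0.0999 ang 35.7
hR [ 0.5945 -0.0036  0.06  ] r 0.1021 ang -42.9
lens r 0.14341760714817506 86.99006685479405
[258.  200.2] [258. 241.]
[298.1 178.7] [499. 112.]
[287.7 189.8] [436. 179.]
```

View pics/scenecrop.png

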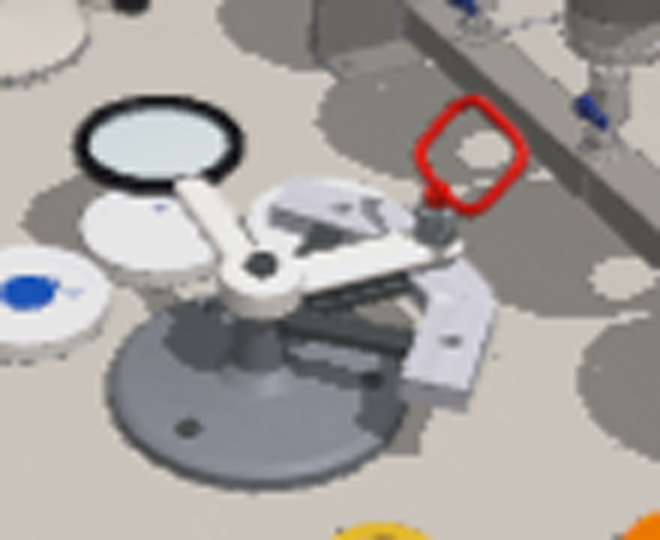

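The ring and pivot are consistent in both views, giving a stand yaw of about −3.2°. Now a planner that prints row numbers for a target pose.

```bash
cat >> h.py <<'E'
PIV=np.array([.520,.066,0.]);YAW=np.radians(-3.2)
def target(ang,off,tilt=40,along=0):
    """arm angle ang (rad), off: offset of axis point from ring centre (home) in arm frame, along tool z"""
    Rz=R.from_euler('z',YAW+ang);t=np.radians(tilt)
    M=np.array([[-np.cos(t),0,np.sin(t)],[0,1,0],[-np.sin(t),0,-np.cos(t)]])
    Rt=Rz*R.from_matrix(M)
    p=PIV+Rz.apply(np.array([.117,0,.123])+off)+Rt.apply([0,0,along]);return p,Rt
def rows(p,Rt,n,start=None):
    p0,R0=start or pose()[:2]
    w=(R0.inv()*Rt).as_rotvec()
    for i in range(n):
        s=(R0*R.from_rotvec(w*i/n)).inv().apply((p-p0)/n)
        print(s.round(4).tolist(),np.round(w/n/np.radians(6),3).tolist())
E
python3 -c "
from h import *
print(target(0,np.zeros(3),40,-.13)[0]);rows(*target(0,np.zeros(3),40,-.13),24)"
```

```text
[0.55338547 0.06413346 0.22258578]
[-0.0214, -0.017, 0.0004] [-0.032, -0.277, -0.087]
[-0.0212, -0.0172, 0.0009] [-0.032, -0.277, -0.087]
[-0.021, -0.0174, 0.0015] [-0.032, -0.277, -0.087]
[-0.0208, -0.0176, 0.002] [-0.032, -0.277, -0.087]
[-0.0206, -0.0178, 0.0026] [-0.032, -0.277, -0.087]
[-0.0203, -0.018, 0.0031] [-0.032, -0.277, -0.087]
[-0.0201, -0.0182, 0.0036] [-0.032, -0.277, -0.087]
[-0.0198, -0.0184, 0.0041] [-0.032, -0.277, -0.087]
[-0.0195, -0.0186, 0.0046] [-0.032, -0.277, -0.087]
[-0.0192, -0.0188, 0.0051] [-0.032, -0.277, -0.087]
[-0.0189, -0.019, 0.0056] [-0.032, -0.277, -0.087]
[-0.0185, -0.0191, 0.0061] [-0.032, -0.277, -0.087]
[-0.0182, -0.0193, 0.0066] [-0.032, -0.277, -0.087]
[-0.0178, -0.0195, 0.007] [-0.032, -0.277, -0.087]
[-0.0174, -0.0197, 0.0075] [-0.032, -0.277, -0.087]
[-0.017, -0.0199, 0.0079] [-0.032, -0.277, -0.087]
[-0.0166, -0.0201, 0.0083] [-0.032, -0.277, -0.087]
[-0.0162, -0.0202, 0.0087] [-0.032, -0.277, -0.087]
[-0.0157, -0.0204, 0.0091] [-0.032, -0.277, -0.087]
[-0.0153, -0.0206, 0.0095] [-0.032, -0.277, -0.087]
[-0.0148, -0.0208, 0.0099] [-0.032, -0.277, -0.087]
[-0.0143, -0.0209, 0.0102] [-0.032, -0.277, -0.087]
[-0.0138, -0.0211, 0.0106] [-0.032, -0.277, -0.087]
[-0.0133, -0.0212, 0.0109] [-0.032, -0.277, -0.087]
```

Emit:
{"api": "play_rows", "payload": {"plan": [-0.021,-0.017,0,-0.03,-0.28,-0.09,1,-0.021,-0.017,0.001,-0.03,-0.28,-0.09,1,-0.021,-0.017,0.001,-0.03,-0.28,-0.09,1,-0.021,-0.018,0.002,-0.03,-0.28,-0.09,1,-0.021,-0.018,0.003,-0.03,-0.28,-0.09,1,-0.02,-0.018,0.003,-0.03,-0.28,-0.09,1,-0.02,-0.018,0.004,-0.03,-0.28,-0.09,1,-0.02,-0.018,0.004,-0.03,-0.28,-0.09,1]}}

```text
t: 0.77
tool_pos: [0.3018, 0.4209, 0.2287]
eef_rot: [0.118, 0.103, 0.988, -0.004]
force: [0.3, 0.3, -0.8]
finger_gap: -0.004
grip_force: 0.0
```

Emit:
{"api": "play_rows", "payload": {"plan": [-0.0195,-0.0186,0.0046,-0.03,-0.28,-0.09,1,-0.019,-0.019,0.005,-0.03,-0.28,-0.09,1,-0.019,-0.019,0.0055,-0.03,-0.28,-0.09,1,-0.0185,-0.019,0.006,-0.03,-0.28,-0.09,1,-0.018,-0.019,0.0065,-0.03,-0.28,-0.09,1,-0.018,-0.0195,0.007,-0.03,-0.28,-0.09,1,-0.0175,-0.0195,0.0075,-0.03,-0.28,-0.09,1,-0.017,-0.02,0.008,-0.03,-0.28,-0.09,1]}}

```text
t: 1.43
tool_pos: [0.4285, 0.2432, 0.2276]
eef_rot: [0.234, 0.063, 0.97, -0.008]
force: [0.3, -0.1, -0.1]
finger_gap: -0.003
grip_force: 0.0
```

Emit:
{"api": "play_rows", "payload": {"plan": [-0.0165,-0.02,0.0085,-0.03,-0.28,-0.09,1,-0.016,-0.02,0.0085,-0.03,-0.28,-0.09,1,-0.0155,-0.0205,0.009,-0.03,-0.28,-0.09,1,-0.015,-0.0205,0.0095,-0.03,-0.28,-0.09,1,-0.015,-0.021,0.01,-0.03,-0.28,-0.09,1,-0.014,-0.021,0.01,-0.03,-0.28,-0.09,1,-0.014,-0.021,0.0105,-0.03,-0.28,-0.09,1,-0.013,-0.021,0.011,-0.03,-0.28,-0.09,1]}}

```text
t: 2.1
tool_pos: [0.5546, 0.0657, 0.2265]
eef_rot: [0.346, 0.022, 0.938, -0.012]
force: [1.7, 0.5, 0.3]
finger_gap: -0.002
grip_force: 0.0
```

```bash
python3 - <<'E'
from h import *
rows(*target(0,np.zeros(3),40,-.055),3)
p,d=read_camera("wrist");cv2.imwrite("pics/w1.png",p[:,:,::-1])
m=redmask(p).astype(np.uint8);k,l,st,ce=cv2.connectedComponentsWithStats(m)
for i in range(1,k):
    if st[i,4]>30: print(st[i],ce[i])
Rz=R.from_euler('z',YAW)
for o in ([0,0,0],[.017,0,.017],[-.017,0,-.017],[0,.033,0],[0,-.033,0]): print(o,proj("wrist",PIV+Rz.apply(np.array([.117,0,.123])+o)).round(1))
q,Rt,s=pose();print('tcp px',proj("wrist",q),'axis+.1',proj("wrist",q+Rt.apply([0,0,.13])))
E
```

```text
[0.0014, -0.0005, 0.0258] [-0.005, 0.029, 0.03]
[0.0013, -0.0005, 0.0258] [-0.005, 0.029, 0.03]
[0.0012, -0.0005, 0.0258] [-0.005, 0.029, 0.03]
[364  64  16  17 127] [371.84251969  70.84251969]
[ 49 100  29  15 276] [ 62.19565217 107.50362319]
[215 139  77  65 969] [252.05882353 169.13312693]
[0, 0, 0] [260.7 172.1]
[0.017, 0, 0.017] [260.4 197.8]
[-0.017, 0, -0.017] [261.  145.3]
[0, 0.033, 0] [297.4 172.5]
[0, -0.033, 0] [224.1 171.7]
tcp px [257.02750939 250.42543439] axis+.1 [257.14821563 178.42475402]
```

View pics/w1.png

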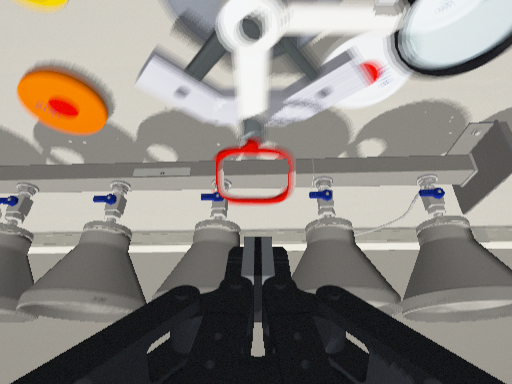

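Wrist view: ring centre at about (253,176), with the pivot at (250,25) above it and the finger pair at (258,240). The picture is blurred by motion, so I'll settle while moving closer, then measure again.

Emit:
{"api": "play_rows", "payload": {"plan": [0.0014,-0.0015,0.022,0,0.03,0.03,1,0.0013,-0.0015,0.022,0,0.03,0.03,1,0,0,0,0,0,0,1,0,0,0,0,0,0,1]}}

```text
t: 2.48
tool_pos: [0.5706, 0.062, 0.2062]
eef_rot: [0.345, 0.025, 0.938, -0.015]
force: [-0.1, -0.1, -0.6]
finger_gap: -0.004
grip_force: 0.0
```

```bash
cat >> h.py <<'E'
def wring(save=None):
    p,d=read_camera("wrist")
    if save: cv2.imwrite(save,p[:,:,::-1])
    m=redmask(p).astype(np.uint8);k,l,st,ce=cv2.connectedComponentsWithStats(m)
    i=1+np.argmax([st[j,4] if 150<ce[j][0]<360 else 0 for j in range(1,k)]);print('ring',st[i],ce[i].round(1));return p,l==i
E
python3 - <<'E'
from h import *
p,m=wring("pics/w2.png")
ys,xs=np.nonzero(m)
mid=(ys+ys.min()*0)
print('top span',[ (int(y),int(xs[ys==y].min()),int(xs[ys==y].max())) for y in np.unique(ys)][::8])
Rz=R.from_euler('z',YAW)
for o in ([0,0,0],[.017,0,.017],[-.017,0,-.017],[0,.033,0],[0,-.033,0],[-.117,0,-.027]): print(o,proj("wrist",PIV+Rz.apply(np.array([.117,0,.123])+o)).round(1))
q,Rt,s=pose();print(q,Rt.as_matrix().round(3).tolist(),'tcp px',proj("wrist",q))
E
```

```text
ring [ 216  142   88   73 2006] [259.7 179.4]
top span [(142, 258, 262), (150, 251, 269), (158, 222, 297), (166, 217, 302), (174, 216, 303), (182, 216, 303), (190, 217, 303), (198, 218, 302), (206, 221, 298), (214, 243, 280)]
[0, 0, 0] [259. 182.]
[0.017, 0, 0.017] [258.7 209.7]
[-0.017, 0, -0.017] [259.3 153.1]
[0, 0.033, 0] [298.8 182.4]
[0, -0.033, 0] [219.2 181.6]
[-0.117, 0, -0.027] [260.6  28.1]
[0.57056658 0.0625364  0.20664933] [[-0.76, 0.056, 0.647], [0.035, 0.998, -0.044], [-0.649, -0.011, -0.761]] tcp px [257.04719418 250.42484507]
```

View pics/w2.png

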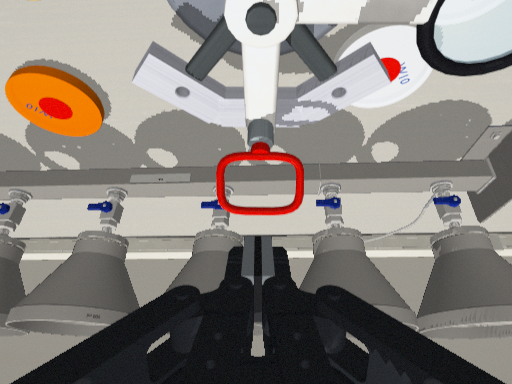

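Wrist view, now still: ring at columns 216–303 and rows 152–215, centre (259.5,182). That matches the prediction (259,182), so I'll insert.

```bash
python3 - <<'E'
from h import *
rows(*target(0,np.zeros(3),40,.022),8)
E
```

```text
[0.0005, 0.0002, 0.0161] [-0.01, 0.009, 0.008]
[0.0005, 0.0002, 0.0161] [-0.01, 0.009, 0.008]
[0.0005, 0.0002, 0.0161] [-0.01, 0.009, 0.008]
[0.0004, 0.0002, 0.0161] [-0.01, 0.009, 0.008]
[0.0004, 0.0001, 0.0161] [-0.01, 0.009, 0.008]
[0.0004, 0.0001, 0.0161] [-0.01, 0.009, 0.008]
[0.0004, 0.0001, 0.0161] [-0.01, 0.009, 0.008]
[0.0004, 0.0001, 0.0161] [-0.01, 0.009, 0.008]
```

Emit:
{"api": "play_rows", "payload": {"plan": [0.001,0,0.016,0,0,0,1,0.001,0,0.016,0,0,0,1,0.001,0,0.014,0,0,0,1,0,0,0.014,0,0,0,1,0,0,0.01,0,0,0,1,0,0,0,0,0,0,1]}}

```text
t: 3.03
tool_pos: [0.6114, 0.0606, 0.1545]
eef_rot: [0.346, 0.023, 0.938, -0.016]
force: [-0.7, -0.2, -0.4]
finger_gap: 0.003
grip_force: 0.0
```

```bash
python3 - <<'E'
from h import *
p,m=wring("pics/w3.png")
Rz=R.from_euler('z',YAW)
for o in ([0,0,0],[.017,0,.017],[-.017,0,-.017],[0,.033,0],[0,-.033,0]): print(o,proj("wrist",PIV+Rz.apply(np.array([.117,0,.123])+o)).round(1))
t,Rt=target(0,np.zeros(3),40,.022);q,Rq,s=pose()
print(q, Rt.inv().apply(q-t))
E
```

```text
ring [ 201  164  116   93 2963] [258. 205.]
[0, 0, 0] [258.2 216.2]
[0.017, 0, 0.017] [257.7 251.2]
[-0.017, 0, -0.017] [258.7 179.1]
[0, 0.033, 0] [310.2 216.9]
[0, -0.033, 0] [206.2 215.5]
[0.6110261  0.060601   0.15516275] [-0.0008988  -0.00030937 -0.0632313 ]
```

View pics/w3.png

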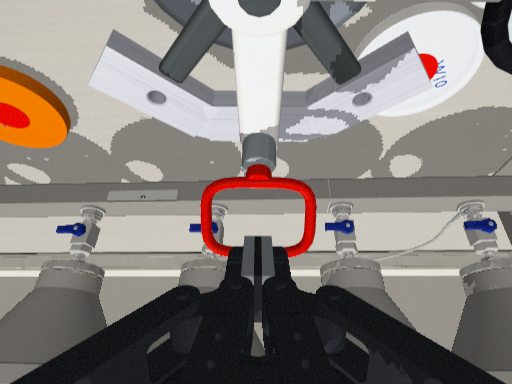

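Wrist view: ring at columns 201–317, upper bar at row 251 behind the fingertips, all as predicted. I'll push on 60 mm through it.

Emit:
{"api": "play_rows", "payload": {"plan": [0,0,0.012,0,0,0,1,0,0,0.012,0,0,0,1,0,0,0.01,0,0,0,1,0,0,0.01,0,0,0,1,0,0,0.01,0,0,0,1,0,0,0.008,0,0,0,1,0,0,0,0,0,0,1]}}

```text
t: 3.67
tool_pos: [0.6516, 0.0578, 0.1079]
eef_rot: [0.346, 0.023, 0.938, -0.016]
force: [-0.4, -0.6, 1.4]
finger_gap: 0.0
grip_force: 0.0
```

```bash
python3 - <<'E'
from h import *
p,m=wring("pics/w4.png")
Rz=R.from_euler('z',YAW)
for o in ([0,0,0],[.017,0,.017],[-.017,0,-.017],[0,.033,0],[0,-.033,0]): print(o,proj("wrist",PIV+Rz.apply(np.array([.117,0,.123])+o)).round(1))
t,Rt=target(0,np.zeros(3),40,.022);q,Rq,s=pose()
print(q, Rt.inv().apply(q-t),s["force"],s["joints"])
print('up1mm in tool',Rq.inv().apply([0,0,.001]))
E
```

```text
ring [ 176  198  166   89 4376] [258.3 236.1]
[0, 0, 0] [258.7 270.7]
[0.017, 0, 0.017] [258.1 317.5]
[-0.017, 0, -0.017] [259.4 219.9]
[0, 0.033, 0] [332.4 271.7]
[0, -0.033, 0] [185.2 269.6]
[0.65121911 0.05772292 0.1082219 ] [-0.0015905  -0.00093932 -0.00137397] [ 0.3227891   0.05690592 -0.17786129] [-0.13580205  0.43891118 -0.10192347  2.15603245  2.12402031  0.26511499
 -0.75024743]
up1mm in tool [-6.49143862e-04 -1.29349610e-05 -7.60555674e-04]
```

View pics/w4.png

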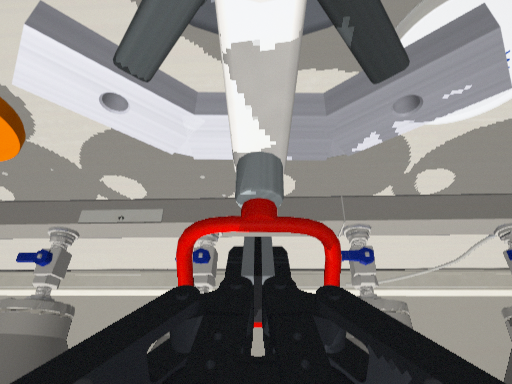

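Wrist view: the fingers are through the ring, with its lower bar at row 222 and its ends at columns 180 and 335 on either side. Now straight up.

Emit:
{"api": "play_rows", "payload": {"plan": [-0.002,0,-0.0023,0,0,0,1,-0.002,0,-0.0023,0,0,0,1,-0.0013,0,-0.0015,0,0,0,1,-0.0013,0,-0.0015,0,0,0,1,0,0,0,0,0,0,1]}}

```text
t: 4.13
tool_pos: [0.6516, 0.0579, 0.119]
eef_rot: [0.346, 0.023, 0.938, -0.015]
force: [0.3, 0.4, 0.2]
finger_gap: 0.002
grip_force: 0.0
```

Emit:
{"api": "play_rows", "payload": {"plan": [-0.0013,0,-0.0015,0,0,0,1,-0.0013,0,-0.0015,0,0,0,1,0,0,0,0,0,0,1]}}

```text
t: 4.38
tool_pos: [0.6511, 0.0578, 0.1219]
eef_rot: [0.345, 0.023, 0.938, -0.015]
force: [-1.4, 0.8, -3.1]
finger_gap: -0.001
grip_force: 1.8
```

Emit:
{"api": "play_rows", "payload": {"plan": [-0.0013,0,-0.0015,0,0,0,1,-0.0013,0,-0.0015,0,0,0,1,0,0,0,0,0,0,1]}}

```text
t: 4.63
tool_pos: [0.6512, 0.0578, 0.1259]
eef_rot: [0.345, 0.023, 0.938, -0.015]
force: [-3.7, -0.7, -3.7]
finger_gap: 0.0
grip_force: 3.0
```

```bash
python3 - <<'E'
from h import *
q,Rq,s=pose();print(q,s["force"],np.round(s["joints"],2))
p,m=wring("pics/w5.png")
Rz=R.from_euler('z',YAW)
for l in (0,.005,.01,.015,.02): print(l,[proj("wrist",PIV+Rz.apply(np.array([.117,0,.123+l])+o)).round(1) for o in ([-.017,0,-.017],[0,.033,0],[0,-.033,0])])
E
```

```text
[0.65117692 0.05777386 0.12592862] [-3.71514176 -0.70187291 -3.74413316] [-0.18  0.4  -0.05  2.15  2.01  0.23 -0.64]
ring [ 181  173  157  121 5259] [258.6 226.4]
0 [array([259.6, 185.2]), array([328.2, 235.1]), array([189.9, 233.3])]
0.005 [array([259.5, 194.6]), array([329.3, 245. ]), array([188.6, 243.2])]
0.01 [array([259.4, 204.4]), array([330.5, 255.3]), array([187.2, 253.5])]
0.015 [array([259.3, 214.5]), array([331.6, 266. ]), array([185.8, 264.1])]
0.02 [array([259.2, 225. ]), array([332.9, 277.1]), array([184.4, 275.1])]
```

Contact came at tip z≈0.121 with about 4 N. Lifting 11.5 mm more.

Emit:
{"api": "play_rows", "payload": {"plan": [-0.0013,0,-0.0015,0,0,0,1,-0.0013,0,-0.0015,0,0,0,1,-0.0013,0,-0.0015,0,0,0,1,-0.0013,0,-0.0015,0,0,0,1,-0.0013,0,-0.0015,0,0,0,1,-0.001,0,-0.0011,0,0,0,1,0,0,0,0,0,0,1]}}

```text
t: 5.27
tool_pos: [0.6513, 0.058, 0.1375]
eef_rot: [0.345, 0.023, 0.938, -0.015]
force: [-6.0, 0.3, -4.8]
finger_gap: -0.001
grip_force: 4.1
```

```bash
python3 - <<'E'
from h import *
q,Rq,s=pose();print(q,s["force"],np.round(s["joints"],3))
p,m=wring("pics/w6.png")
ys,xs=np.nonzero(m);print([(int(y),int(xs[ys==y].min()),int(xs[ys==y].max())) for y in np.unique(ys)][::6])
Rz=R.from_euler('z',YAW)
for l in (0.005,.01,.015,.02): print(l,[proj("wrist",PIV+Rz.apply(np.array([.117,0,.123+l])+o)).round(1) for o in ([-.017,0,-.017],[0,.033,0],[0,-.033,0])])
E
```

```text
[0.65131606 0.05795908 0.13747833] [-6.01555044  0.25716635 -4.82983991] [-0.19   0.379 -0.038  2.147  1.907  0.212 -0.542]
ring [ 181  173  157  121 5284] [258.4 226.3]
[(173, 254, 263), (179, 244, 273), (185, 242, 275), (191, 220, 292), (197, 197, 319), (203, 189, 327), (209, 185, 332), (215, 182, 335), (221, 181, 336), (227, 181, 337), (233, 181, 336), (239, 181, 336), (245, 181, 336), (251, 182, 335), (257, 182, 335), (263, 183, 335), (269, 184, 333), (275, 186, 331), (281, 189, 328), (287, 195, 320), (293, 205, 315)]
0.005 [array([259.4, 173.2]), array([326.5, 222.5]), array([191.2, 220.8])]
0.01 [array([259.3, 182.2]), array([327.6, 232. ]), array([189.9, 230.3])]
0.015 [array([259.2, 191.5]), array([328.7, 241.9]), array([188.6, 240.1])]
0.02 [array([259.1, 201.2]), array([329.8, 252.1]), array([187.3, 250.2])]
```

The ring rose with the finger, so the lift is now about 16.5 mm and the pin is clear. Swing clockwise 2° per row, turning about the pivot.

Emit:
{"api": "play_rows", "payload": {"plan": [0,-0.0046,0,0.216,0.004,0.254,1,0,-0.0046,0,0.216,0.004,0.254,1,0,-0.0046,0,0.216,0.004,0.254,1,0,-0.0046,0,0.216,0.004,0.254,1,0,-0.0046,0,0.216,0.004,0.254,1]}}

```text
t: 5.73
tool_pos: [0.6481, 0.0354, 0.1373]
eef_rot: [0.342, 0.106, 0.932, -0.045]
force: [-7.0, 2.2, -4.8]
finger_gap: -0.001
grip_force: 4.6
```

```bash
cat >> h.py <<'E'
def rep():
    q,Rq,s=pose();d=Rq.apply([0,1,0]);v=q-PIV
    print('tcp',q.round(4),'r',np.hypot(*v[:2]).round(4),'ang',(np.degrees(np.arctan2(v[1],v[0])-YAW)).round(2),'toolyaw',(np.degrees(np.arctan2(-d[0],d[1])-YAW)).round(2),'tilt',np.degrees(np.arccos(-Rq.apply([0,0,1])[2])).round(2),'F',np.round(s["force"],1),'j',np.round(s["joints"],2))
def armang(save=None):
    p,d=read_camera("top")
    if save: cv2.imwrite(save,p[:,:,::-1])
    g=cv2.cvtColor(p,cv2.COLOR_RGB2GRAY)
    m=((g<45)).astype(np.uint8);m[:100]=0;m[240:]=0;m[:,:160]=0;m[:,236:]=0
    k,l,st,ce=cv2.connectedComponentsWithStats(m);i=1+np.argmax(st[1:,4]);ys,xs=np.nonzero(l==i)
    c,r=cv2.minEnclosingCircle(np.c_[xs,ys].astype(np.float32));w=cast("top",c,.076);v=w-PIV
    print('lens px',np.round(c,1),round(r,1),'r',np.hypot(*v[:2]).round(4),'arm ang',(np.degrees(np.arctan2(v[1],v[0])-YAW)-90).round(2))
E
python3 -c "
from h import *
rep();armang('pics/t7.png');p,m=wring('pics/w7.png')"
```

```text
tcp [0.6481 0.0354 0.1373] r 0.1317 ang -10.23 toolyaw -9.97 tilt 40.42 F [-7.   2.2 -4.8] j [-0.27  0.38  0.03  2.14  1.65  0.3  -0.46]
lens px [226.5 199.5] 13.5 r 0.0704 arm ang 12.74
ring [ 180  173  158  121 5278] [258.4 226.3]
```

The ring is unchanged in the wrist view, so the arm is following the finger exactly (about −10°). Continue.

Emit:
{"api": "play_rows", "payload": {"plan": [0,-0.0046,0,0.216,0.004,0.254,1,0,-0.0046,0,0.216,0.004,0.254,1,0,-0.0046,0,0.216,0.004,0.254,1,0,-0.0046,0,0.216,0.004,0.254,1,0,-0.0046,0,0.216,0.004,0.254,1,0,-0.0046,0,0.216,0.004,0.254,1,0,-0.0046,0,0.216,0.004,0.254,1,0,-0.0046,0,0.216,0.004,0.254,1]}}

```text
t: 6.5
tool_pos: [0.6353, 0.0016, 0.1375]
eef_rot: [0.333, 0.234, 0.909, -0.092]
force: [-9.3, 5.6, -5.1]
finger_gap: -0.001
grip_force: 6.0
```

Emit:
{"api": "play_rows", "payload": {"plan": [0,-0.0046,0,0.216,0.004,0.254,1,0,-0.0046,0,0.216,0.004,0.254,1,0,-0.0046,0,0.216,0.004,0.254,1,0,-0.0046,0,0.216,0.004,0.254,1,0,-0.0046,0,0.216,0.004,0.254,1,0,0,0,0,0,0,1]}}

```text
t: 7.0
tool_pos: [0.6229, -0.0172, 0.1378]
eef_rot: [0.323, 0.313, 0.885, -0.12]
force: [-9.8, 8.2, -5.5]
finger_gap: -0.002
grip_force: 6.6
```

```bash
python3 -c "
from h import *
rep();armang('pics/t8.png');p,m=wring('pics/w8.png')
q,Rq,s=pose();print(Rq.inv().apply([0,0,1]))"
```

```text
tcp [ 0.6229 -0.0172  0.1378] r 0.1323 ang -35.75 toolyaw -35.96 tilt 40.34 F [-9.8  8.2 -5.5] j [-0.32  0.41  0.03  2.09  1.26  0.59 -0.47]
lens px [223.9 189.4] 13.9 r 0.0784 arm ang -8.81
ring [ 180  172  158  122 5334] [258.3 225.9]
[-0.64725625 -0.01064594 -0.76219815]
```

View pics/w8.png

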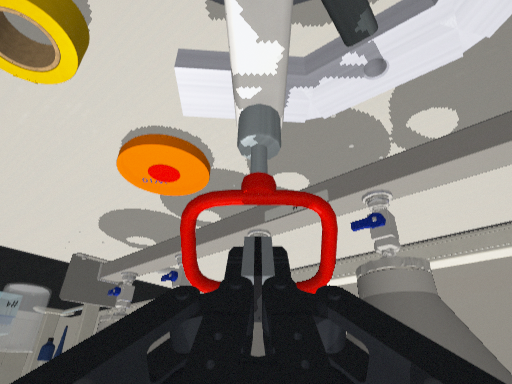

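Wrist view: the ring still sits in the same place on the fingers (columns 180–338), with the pin lifted and the target hole ahead, hidden under the arm. I'll do the last 4° while easing inward slightly, since the radial load is creeping up, then lower to just above the plate.

Emit:
{"api": "play_rows", "payload": {"plan": [0.0004,-0.0023,-0.0003,0.108,0.002,0.127,1,0.0004,-0.0023,-0.0003,0.108,0.002,0.127,1,0.0004,-0.0023,0,0.108,0.002,0.127,1,0,-0.0023,0,0.108,0.002,0.127,1,0.0007,0,0.0008,0,0,0,1,0.0007,0,0.0008,0,0,0,1,0,0,0,0,0,0,1]}}

```text
t: 7.68
tool_pos: [0.6165, -0.024, 0.1358]
eef_rot: [0.319, 0.343, 0.874, -0.131]
force: [-4.8, 3.7, -5.6]
finger_gap: -0.003
grip_force: 3.9
```

```bash
python3 - <<'E'
from h import *
rep();p,m=wring('pics/w9.png')
for a in (-38,-40,-42):
    Rz=R.from_euler('z',YAW+np.radians(a));print(a,[proj("wrist",PIV+Rz.apply(np.array([.117,0,.137])+o)).round(1) for o in ([-.017,0,-.017],[0,.033,0],[0,-.033,0])])
E
```

```text
tcp [ 0.6165 -0.024   0.1358] r 0.1319 ang -39.8 toolyaw -39.9 tilt 40.41 F [-4.8  3.7 -5.6] j [-0.33  0.42  0.03  2.08  1.22  0.63 -0.5 ]
ring [ 180  173  158  121 5266] [258.4 226.2]
-38 [array([264.5, 191.8]), array([335.8, 241.3]), array([195.1, 241.5])]
-40 [array([256.7, 191.8]), array([326.6, 242.2]), array([186. , 240.6])]
-42 [array([249. , 191.6]), array([317.4, 243. ]), array([176.8, 239.5])]
```

The arm is at about −39.6°, within the hole's window. Lower slowly straight down.

Emit:
{"api": "play_rows", "payload": {"plan": [0.001,-0.0002,0.0012,0,0,0,1,0.001,-0.0002,0.0012,0,0,0,1,0.001,0,0.0012,0,0,0,1,0.001,0,0.0012,0,0,0,1,0.001,0,0.0012,0,0,0,1,0.001,0,0.0012,0,0,0,1,0,0,0,0,0,0,1]}}

```text
t: 8.32
tool_pos: [0.6162, -0.0243, 0.1264]
eef_rot: [0.319, 0.343, 0.874, -0.131]
force: [-4.8, 5.1, -4.1]
finger_gap: -0.002
grip_force: 3.9
```

```bash
python3 -c "
from h import *
rep();p,m=wring('pics/w10.png')"
```

```text
tcp [ 0.6162 -0.0243  0.1264] r 0.132 ang -39.98 toolyaw -39.89 tilt 40.41 F [-4.8  5.1 -4.1] j [-0.33  0.44  0.04  2.09  1.24  0.62 -0.53]
ring [ 180  173  158  121 5274] [258.3 226.2]
```

Still loaded at a lift of about 5 mm, so the pin is entering the hole. Lower the rest and unload.

Emit:
{"api": "play_rows", "payload": {"plan": [0.001,0,0.0012,0,0,0,1,0.001,0,0.0012,0,0,0,1,0.001,0,0.0012,0,0,0,1,0.001,0,0.0012,0,0,0,1,0.0013,0,0.0015,0,0,0,1,0.0013,0,0.0015,0,0,0,1,0.0013,0,0.0015,0,0,0,1,0,0,0,0,0,0,1]}}

```text
t: 9.03
tool_pos: [0.6165, -0.0255, 0.1144]
eef_rot: [0.32, 0.343, 0.873, -0.132]
force: [0.5, 0.7, -0.0]
finger_gap: -0.0
grip_force: 0.0
```

```bash
python3 - <<'E'
from h import *
rep();p,m=wring('pics/w11.png')
for a in (-38.5,-40,-41.5):
  for l in (0,.011):
    Rz=R.from_euler('z',YAW+np.radians(a));print(a,l,[proj("wrist",PIV+Rz.apply(np.array([.117,0,.123+l])+o)).round(1) for o in ([-.017,0,-.017],[0,.033,0],[0,-.033,0])])
E
```

```text
tcp [ 0.6165 -0.0255  0.1144] r 0.1329 ang -40.28 toolyaw -39.95 tilt 40.48 F [ 0.5  0.7 -0. ] j [-0.34  0.46  0.05  2.09  1.28  0.61 -0.58]
ring [ 180  184  162  110 4709] [259.3 228. ]
-38.5 0 [array([265. , 205.2]), array([338.2, 256.1]), array([193. , 255.7])]
-38.5 0.011 [array([265. , 228.4]), array([341.3, 280.6]), array([190.1, 279.8])]
-40 0 [array([259. , 205.2]), array([331. , 256.7]), array([185.9, 255. ])]
-40 0.011 [array([258.8, 228.4]), array([333.8, 281.1]), array([182.7, 279.3])]
-41.5 0 [array([253. , 205.1]), array([323.9, 257.2]), array([178.8, 254.2])]
-41.5 0.011 [array([252.5, 228.3]), array([326.4, 281.5]), array([175.3, 278.6])]
```

The force is zero and the ring is back at its home height (lower bar at about row 206, angle about −40°). Withdraw along the finger axis.

Emit:
{"api": "play_rows", "payload": {"plan": [0.0013,0,0.0015,0,0,0,1,0.0013,0,0.0015,0,0,0,1,0,0,-0.006,0,0,0,1,0,0,-0.01,0,0,0,1,0,0,-0.012,0,0,0,1,0,0,-0.014,0,0,0,1,0,0,-0.014,0,0,0,1,0,0,-0.014,0,0,0,1]}}

```text
t: 9.75
tool_pos: [0.5828, 0.007, 0.165]
eef_rot: [0.32, 0.343, 0.873, -0.132]
force: [0.4, -0.6, -0.1]
finger_gap: -0.003
grip_force: 0.0
```

Emit:
{"api": "play_rows", "payload": {"plan": [0,0,-0.02,0,0,0,1,0,0,-0.03,0,0,0,1,0,0,-0.03,0,0,0,1,0,0,-0.03,0,0,0,1,0,0,-0.03,0,0,0,1,0,0,-0.02,0,0,0,1,0,0,0,0,0,0,1,0,0,0,0,0,0,1]}}

```text
t: 10.42
tool_pos: [0.5082, 0.079, 0.2867]
eef_rot: [0.32, 0.343, 0.873, -0.131]
force: [0.4, -0.2, -1.2]
finger_gap: 0.003
grip_force: 0.0
```

```bash
python3 - <<'E'
from h import *
rep()
a,_=read_camera("top");b,_=read_camera("scene");p,m=wring()
f=lambda i,y,x,k,w:cv2.resize(i[y[0]:y[1],x[0]:x[1],::-1],w,interpolation=cv2.INTER_CUBIC)
v=np.hstack([f(p,(0,384),(0,512),1,(400,300)),f(b,(160,270),(165,325),1,(400,300))])
v=np.vstack([v,np.hstack([f(a,(110,270),(150,340),1,(400,300)),np.zeros((300,400,3),np.uint8)])])
cv2.imwrite("pics/fin.png",v)
for an in (-38,-40,-42):
  for l in (0,.011):
    Rz=R.from_euler('z',YAW+np.radians(an));print(an,l,[proj("wrist",PIV+Rz.apply(np.array([.117,0,.123+l])+o)).round(1) for o in ([-.017,0,-.017],[.017,0,.017])])
E
```

```text
tcp [0.5082 0.079  0.2867] r 0.0175 ang 135.51 toolyaw -39.84 tilt 40.48 F [ 0.4 -0.2 -1.2] j [-0.48  0.08 -0.14  2.1   0.87  1.01 -0.29]
ring [ 228  126   63   54 1058] [259.3 154.1]
-38 0 [array([261.9, 134.1]), array([262.3, 176.2])]
-38 0.011 [array([261.8, 141.8]), array([262.3, 184.3])]
-40 0 [array([258.8, 134.1]), array([258.3, 176.2])]
-40 0.011 [array([258.6, 141.8]), array([258.2, 184.3])]
-42 0 [array([255.6, 134.1]), array([254.2, 176.1])]
-42 0.011 [array([255.5, 141.7]), array([254.1, 184.2])]
```

View pics/fin.png

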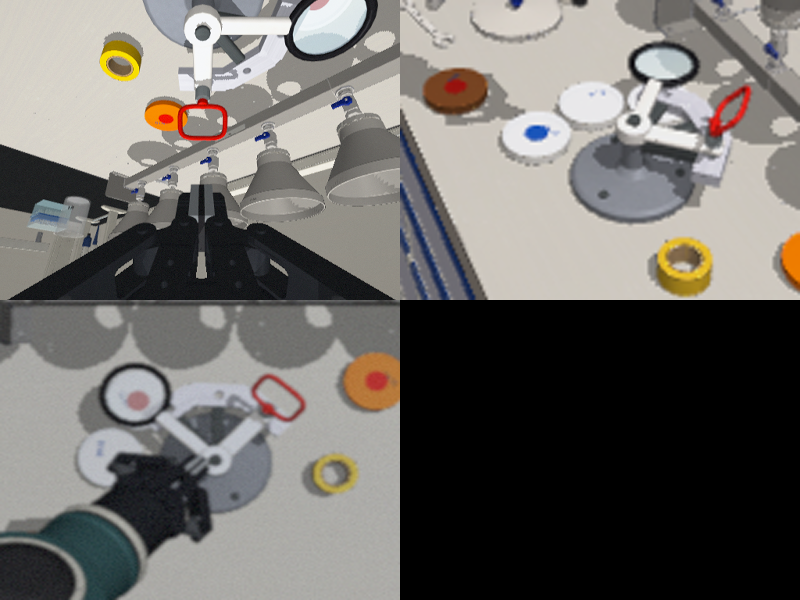

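The final views show the lens over the red-sticker dish (top view crop, about (135,395)), the ring at home height at −40°, the dishes and tape in place, and the hand clear.

```bash
python3 -c "
from workcell import *
print(hand_in())"
```

```text
the job is handed in; nothing more can be done
None
```

I lifted the pin by the ring, swung the arm to the −40° hole and let the pin drop fully home. The magnifier is now over the red-sticker dish, the hand is clear, the dishes and tape look undisturbed in the final views, and the job is handed in.

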